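# Shut the nitrogen valve on the conservation bench

## Task

The nitrogen flush for the textile store is finished. Turn the blue-handled ball valve on the grey gas console clockwise (seen from above) until its handle stands straight across its pipe, against the stop, so that it is fully shut, and then let go of it. Leave the yellow-handled valve as it is.

Things in the scene. Friction and masses are not known exactly. Their poses are not given: they have to be found in the camera images.
- blue_handle (a joint): Turn of the blue valve's handle about its upright spindle, rad. 0 = open: the handle lies along its copper pipe and points to the front of the console, towards the robot's side. It grows as the handle turns clockwise seen from above; hard stops at 0 and 1.571 (shut: handle at right angles to the pipe). It starts open or a little turned (0 to 0.4). It stays where it is left; friction at the spindle about 0.25 N m, i.e. about 3 N at the grip point; no spring.
- blue_grip (a point): Grip point of the blue handle: middle of the width and height of its blue plastic sleeve, 80 mm from the spindle's axis, 132 mm above the table. The sleeve is a level bar 78 mm long (from 38 to 116 mm from the spindle), 18 mm wide, 14 mm high; its upper side is at 139 mm, its underside at 125 mm. Below it is free space: pipe top at 91 mm, console top at 50 mm above the table. The point turns with the handle; its own -x axis points outward along the handle, z is up.
- blue_pivot (a point): Point on the blue valve's spindle axis at the height of the handle (132 mm above the table), fixed to the console. Its x axis runs along the valve's copper pipe, from the console's front to its back, z up; the handle points along -x of this frame at joint 0 and along +y at joint 1.571. The console is a fixed grey steel box 240 x 380 x 50 mm with the two brass valves side by side on top, 180 mm apart; which of them is blue varies, and so do the console's place and yaw.
- yellow_grip (a point): Grip point of the yellow handle, same shape and height as the blue one, on the other valve of the console; to be left alone. It turns as easily as the blue one. Beside and behind the console stand loose bystanders: a white bottle 150 mm tall, a light-blue box 53 mm tall and a brush.

How it is judged:
By the outcome, as a careful person would: the job done as asked, in the order asked, and still so for the second after the job is handed in, with the robot touching nothing.
It also fails if it takes over 32 s, if anything falls off the work surface, if the arm or the gripper's body presses on something with over 40 N, if the wrist force passes 120 N, or if a joint passes its speed limit or range.

## Robot

A 6-joint arm with a two-finger parallel gripper is mounted at the origin on the work surface. World frame = base frame: x ahead of the robot, y to its left, z up, the work surface at z = 0. Lengths are in m, angles in degrees, forces in N, time in s.
With the tool pointing down it reaches from about 0.4 to 0.825 m from the base axis. Payload 7 kg.
Tool frame: the origin (TCP) lies at the centre of the arm's flange, where the gripper is bolted on; the fingertips stand 178 mm ahead of it and the grasp point (between the pads) lies 159 mm ahead of it (ctrl.hold_point_z is the distance from the TCP to the grasp point, in m); z points along the fingers, y is the line along which they close (so a half turn about z gives the same grasp; the last joint's range is limited). The gripper opens to 88 mm and grips with 3 to 60 N. Pads are 19 mm wide; open, the fingers measure 130 mm over their backs; the gripper's body (78 mm by 193 mm) begins 47 mm behind the grasp point.
Start: joints at [87.439, 20.546, 0.682, 0, -70.136, -16.507], TCP at [0.221, 0.638, 0.405] pointing down, gripper open.
Joint ranges: [-176.03, 176.03], [-82.01, 121.73], [-58.28, 71.71], [-173.87, 95.51], [-174.79, -0.11], [-173.66, 173.66]. Speed limits (degrees/s): [136.94, 136.94, 172.46, 180, 180, 180].

## Interface

Orientations are given as [roll, pitch, yaw] about the fixed x, y, z axes, in that order (R = Rz(yaw) Ry(pitch) Rx(roll)).
In Python, from plant import ctrl gives the robot as it stands.
- The arm moves only by the shell command python3 -m inch 'ROWS'. ROWS is JSON, one flat list of numbers, 7 for each row, row after row: the closure, from 0 (fully open) to 1 (shut), then the shift along the tool's x, y, z in mm, then the turn, a rotation vector about the tool's x, y, z in degrees. In form: [hand, x, y, z, wx, wy, wz, hand, x, y, z, wx, wy, wz, ...]. A call has 1 to 5 rows; each row is the pose to reach, as a shift and turn from the pose commanded when the call began, along the tool's axes at that moment; what a row does not reach only later rows make up. A row lasts 1/10 s, in which the tool goes at most 50 mm and 8.59 degrees, less where a joint would pass 70% of its speed; a pose out of reach is approached as far as the arm can. A call with a gripper value outside its range is refused whole. The fingers move at their own pace and stop on an object; the grip force is fixed at half the most. Time passes only in rows, so rows that repeat a pose let the fingers close. It gives the time, the measured TCP pose, the force, the opening and the grip force at its end, in the units of the state.
- ctrl.get_obs(): the state, without advancing time (a new reading comes with each control period).
- ctrl.snapshot(name): name is "scene" or "side" or "wrist"; returns a dict with "frame" (384x512x3 uint8, red, green, blue), "K" (3x3 intrinsics, pixels), "k1" (the pictures are not rectified: a ray, as slopes to the right and down, at radius r is drawn at 1 + k1 r^2 times it, then the intrinsics apply), "R" (3x3) and "t" (3): a world point X has camera coordinates R X + t. Camera axes: x right, y down, z forward; pixel columns grow to the right and rows downward; lengths in m; the calibration is good to about 2 mm. A picture is of the moment at which its call begins. There is no depth.
- ctrl.close_job(): hands the job in; it is judged then, once.
Trained networks look in a picture, given as the dict that the camera call returned (one of the last four; its "shot" number tells which), for a name from the list of things; names that differ only in an ending like _2 or _b are one class to them, and where a whole thing is asked for, a point or a joint stands for the part that bears it (a point fixed in the world has none). Each returns a list of dicts, best first, with "p" (0 to 1); they miss things now and then, are a little off and sometimes report something else, mostly with a low value. They report only what shows in the picture. A call takes as long as a camera call.
- ctrl.recognise(picture, thing): "location" ([x, y, z] in m, in world coordinates, good to about 4 mm: the middle of the surface that is visible of it).
- ctrl.trace(picture, thing): "pixels" (384x512 bool, what is visible of it).
- ctrl.mark_of(picture, thing): "location" ([x, y, z] in m, in world coordinates, good to about 4 mm: a listed point, or the origin of a listed thing).
The state is a dict: "clock": time; "joint_pos": joint angles; "qvel": joint speeds; "tau": joint torques, N m; "tool_pos": TCP position; "orientation": TCP orientation; "force": force on the tool from outside, world axes, zero at the start; "moment": the same for the moment, N m; "opening": finger opening in m; "gripper_force": force on a finger pad.
Only numpy, scipy, OpenCV 4.12 (cv2) and the standard library are available. Lean on these libraries where they do the work, as an engineer would, in place of code of your own. Each camera call takes 0.05 s, during which the arm holds its last target. There are 200 camera calls.

## Working session

There is one attempt and no reset: what is moved stays moved. The work goes in short steps, Python scripts to look and compute and a shell command to move; the robot and the scene stay as the last step left them, time stands still between calls to the robot, and variables do not carry over. Pictures are saved under pics/ and viewed, at most 10 in all, crops included, and the job is handed in when it is done.

```bash
mkdir -p pics
python3 - <<'E'
from plant import ctrl
import cv2,numpy as np
ims=[]
for n in("scene","side"):
    s=ctrl.snapshot(n); ims.append(s["frame"])
    for k in("blue_grip","blue_pivot","yellow_grip"):
        print(n,k,[(np.round(d["location"],4).tolist(),round(d["p"],2)) for d in ctrl.mark_of(s,k)[:2]])
    print([(np.round(d["location"],4).tolist(),round(d["p"],2)) for d in ctrl.recognise(s,"blue_grip")[:2]])
cv2.imwrite("pics/a.png",cv2.resize(np.hstack(ims)[:,:,::-1],(800,300)))
o=ctrl.get_obs();print(o["clock"],o["tool_pos"],o["orientation"],o["force"])
E
```

```text
scene blue_grip [([0.484, 0.1993, 0.1337], 0.77)]
scene blue_pivot [([0.561, 0.159, 0.1315], 0.89)]
scene yellow_grip [([0.4418, 0.0161, 0.1321], 0.69)]
[([0.5244, 0.1802, 0.1367], 0.71)]
side blue_grip [([0.4861, 0.2008, 0.127], 0.7)]
side blue_pivot [([0.5622, 0.167, 0.13], 0.76), ([0.4848, 0.2032, 0.1297], 0.21)]
side yellow_grip [([0.4373, 0.0135, 0.1263], 0.66)]
[([0.5135, 0.1818, 0.1343], 0.59)]
0.5 [0.22051927 0.63792374 0.4046248 ] [ 1.79995881e+02  1.91489827e-03 -1.90704788e+01] [ 0.0724273   0.32800057 -0.62342175]
```

View pics/a.png

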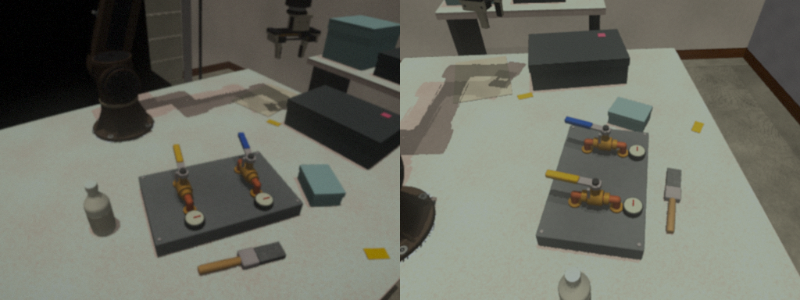

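The scene picture (left) has the blue handle at about (245,142) and the yellow at (180,155). The side picture (right) has the blue at (580,122) and the yellow at (562,177). Both handles point roughly at the robot, and the network points agree with this. Next I'll get the console yaw from its corners.

```bash
cat > h.py <<'E'
from plant import ctrl
import numpy as np, cv2
from scipy.spatial.transform import Rotation as Ro
def ray(s,uv,z):
    p=cv2.undistortPoints(np.array([[uv]],float),s["K"],np.array([s["k1"],0,0,0,0.])).ravel()
    d=s["R"].T@np.r_[p,1]; c=-s["R"].T@s["t"]; return c+d*(z-c[2])/d[2]
def delta(p,yaw):
    o=ctrl.get_obs(); R=Ro.from_euler("xyz",o["orientation"],degrees=True)
    T=Ro.from_euler("xyz",[180,0,yaw],degrees=True)
    return np.round(R.inv().apply(np.array(p)-o["tool_pos"])*1e3,1),np.round(np.degrees((R.inv()*T).as_rotvec()),1)
E
python3 - <<'E'
from h import *
for n,c in(("scene",[(140,180),(260,153),(298,204),(160,240)]),("side",[(167,127),(250,128),(244,246),(142,238)])):
    s=ctrl.snapshot(n)
    P=np.array([ray(s,np.array(u)*1.28,.05)[:2] for u in c])
    print(P.round(3).tolist(),[ (round(np.linalg.norm(v),3),round(np.degrees(np.arctan2(v[1],v[0])),1)) for v in np.roll(P,-1,0)-P])
    for d in ctrl.trace(s,"blue_grip")[:1]:
        q=np.argwhere(d["pixels"])[:,::-1]; X=np.array([ray(s,u,.139)[:2] for u in q])
        m=X.mean(0);w=np.linalg.svd(X-m,full_matrices=False)[2][0];print("blue",m,np.degrees(np.arctan2(w[1],w[0])),len(q), np.ptp((X-m)@w))
print(delta([.485,.2,.40],-26))
E
```

```text
[[0.396, -0.086], [0.476, 0.279], [0.691, 0.215], [0.604, -0.124]] [(np.float64(0.374), np.float64(77.5)), (np.float64(0.224), np.float64(-16.6)), (np.float64(0.35), np.float64(-104.5)), (np.float64(0.211), np.float64(169.5))]
blue [0.52543003 0.17180973] -27.024238498957853 410 0.14164197881967147
[[0.455, 0.276], [0.706, 0.252], [0.613, -0.126], [0.394, -0.089]] [(np.float64(0.252), np.float64(-5.5)), (np.float64(0.389), np.float64(-103.8)), (np.float64(0.222), np.float64(170.5)), (np.float64(0.37), np.float64(80.5))]
blue [0.515077 0.174346] -27.038172165518855 560 0.13093964320557966
(array([393. , 327.5,   4.7]), array([-0. ,  0. ,  6.9]))
```

```bash
python3 -m inch '[0.4,36,30,0,0,0,2,0.4,72,60,0,0,0,4,0.4,108,90,0,0,0,6,0.4,144,120,0,0,0,7,0.4,180,150,0,0,0,7]' && python3 -m inch '[0.4,36,30,0,0,0,0,0.4,72,60,0,0,0,0,0.4,108,90,0,0,0,0,0.4,144,120,0,0,0,0,0.4,160,140,0,0,0,0]'
python3 - <<'E'
from h import *
print(delta([.49,.197,.291],-27)); print(ctrl.get_obs()["opening"])
s=ctrl.snapshot("wrist")
for k in("blue_grip","blue_pivot"): print(k,[(np.round(d["location"],4).tolist(),round(d["p"],2)) for d in ctrl.mark_of(s,k)[:2]])
for d in ctrl.trace(s,"blue_grip")[:1]:
        q=np.argwhere(d["pixels"])[:,::-1]; X=np.array([ray(s,u,.139)[:2] for u in q])
        m=X.mean(0);w=np.linalg.svd(X-m,full_matrices=False)[2][0];print("blue",m,np.degrees(np.arctan2(w[1],w[0])),len(q), np.ptp((X-m)@w))
cv2.imwrite("pics/b.png",s["frame"][:,:,::-1])
E
```

```text
clock: 1.2
tool_pos: [0.3422, 0.4356, 0.4049]
orientation: [-180.0, -0.0, -26.1]
force: [1.5, -0.0, 0.2]
opening: 0.0549
gripper_force: 0.0
clock: 1.7
tool_pos: [0.4246, 0.2386, 0.405]
orientation: [-180.0, -0.0, -26.2]
force: [0.6, 0.3, -0.8]
opening: 0.0526
gripper_force: 0.0
(array([ 77. ,   8.5, 114. ]), array([-0. , -0. ,  0.8]))
0.0525859694047625
blue_grip [([0.4817, 0.1971, 0.1324], 0.63)]
blue_pivot []
blue [0.50693098 0.18686829] 154.3550861863934 3789 0.11339832935539723
```

View pics/b.png

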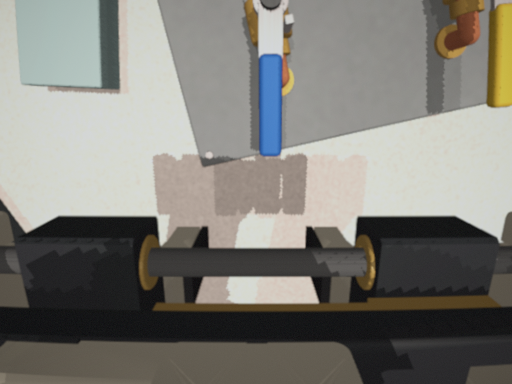

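The wrist picture shows the blue sleeve running from (271,55) to (270,155), aligned with the tool and slightly right of the fingers' middle. The console's corner is at (205,165).

Run:
```python
from h import *
s=ctrl.snapshot("wrist")
a,b=[ray(s,u,.139)[:2] for u in((271,55),(270,155))]; w=(b-a)/np.linalg.norm(b-a)
print(a,b,np.linalg.norm(b-a)); th=np.degrees(np.arctan2(w[1],w[0])); g=a+w*42; g=a+w*.042; piv=a-w*.038; print("grip",g,"piv",piv,th)
c,d=ray(s,(205,165),.05),ray(s,(490,106),.05); e=ray(s,(160,0),.05)
print("console yaw",np.degrees(np.arctan2(*(c-d)[:2][::-1]))-90, np.degrees(np.arctan2(*(e-c)[:2][::-1])))
print(delta([*g,.291],th-180))
```

```text
[0.51951909 0.1821315 ] [0.45245703 0.21512052] 0.07473684420700144
grip [0.4818321 0.2006704] piv [0.55361685 0.16535822] 153.80661218777325
console yaw -14.182494439056597 -12.884361167321673
(array([ 69.9,  11.2, 114. ]), array([-0. , -0. ,  0.1]))
```

```bash
python3 -m inch '[0.4,36,5,0,0,0,0,0.4,72,10,5,0,0,0,0.4,72,10,45,0,0,0,0.4,72,10,85,0,0,0,0.4,72,10,114,0,0,0]' && python3 -m inch '[0.4,0,0,0,0,0,0]'
python3 - <<'E'
from h import *
P=np.array([.557,.164])
for a in (153.8,140,125,110,95,77,70,65):
    t=np.radians(a); print(a,*delta([*(P+.08*np.array([np.cos(t),np.sin(t)])),.291],a-180))
s=ctrl.snapshot("wrist"); cv2.imwrite("pics/c.png",s["frame"][:,:,::-1])
E
```

```text
clock: 2.45
tool_pos: [0.4837, 0.2012, 0.2882]
orientation: [179.9, 0.1, -26.0]
force: [-0.1, 1.0, 0.6]
opening: 0.0526
gripper_force: 0.0
clock: 2.55
tool_pos: [0.4828, 0.2007, 0.2867]
orientation: [179.6, 0.2, -26.0]
force: [-0.3, -1.0, -0.1]
opening: 0.0527
gripper_force: 0.0
153.8 [ 2.8  0.2 -4.3] [0.4 0.2 0.2]
140 [  5.1 -18.8  -4.4] [ 0.4  0.1 14. ]
125 [ 12.8 -38.3  -4.6] [ 0.4  0.1 29. ]
110 [ 25.2 -55.1  -4.7] [ 0.5  0.  44. ]
95 [ 41.5 -68.1  -4.9] [ 0.5 -0.  59. ]
77 [ 64.7 -77.5  -5. ] [ 0.5 -0.1 77. ]
70 [ 74.3 -79.1  -5.1] [ 0.5 -0.1 84. ]
65 [ 81.3 -79.5  -5.1] [ 0.5 -0.2 89. ]
```

View pics/c.png

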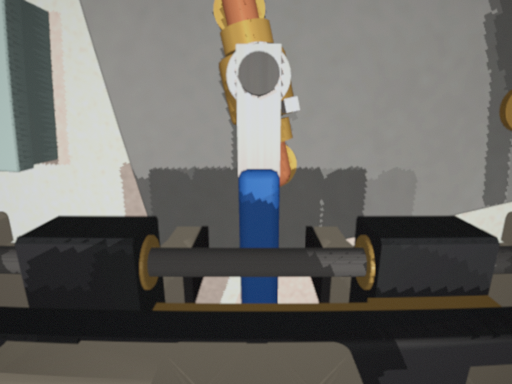

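The spindle is at (258,73), and the blue sleeve is centred between the fingers at column 259. I'll narrow the cage and sweep along the arc.

```bash
python3 -m inch '[0.65,0,0,-2,0,0,0,0.65,1,-11,-3,0,0,8,0.65,3,-22,-4,0,0,16,0.65,7,-33,-4,0,0,24,0.65,12,-42,-4,0,0,32]' && python3 -m inch '[0.65,1,-11,0,0,0,8,0.65,3,-22,0,0,0,16,0.65,7,-33,0,0,0,24,0.65,12,-42,0,0,0,32,0.65,12,-42,0,0,0,32]'
python3 - <<'E'
from h import *
P=np.array([.557,.164])
for a in (88,77,70,65):
    t=np.radians(a); print(a,*delta([*(P+.08*np.array([np.cos(t),np.sin(t)])),.291],a-180))
s=ctrl.snapshot("wrist"); cv2.imwrite("pics/d.png",s["frame"][:,:,::-1])
E
```

```text
clock: 3.1
tool_pos: [0.5134, 0.2337, 0.2968]
orientation: [-179.9, 0.0, -58.3]
force: [-1.5, -4.1, -0.5]
opening: 0.0308
gripper_force: 1.5
clock: 3.6
tool_pos: [0.5563, 0.2458, 0.2967]
orientation: [-179.9, 0.1, -90.2]
force: [-0.5, 0.2, -0.2]
opening: 0.0307
gripper_force: 0.0
88 [ 1.8 -3.5  5.7] [-0.1  0.1  1.8]
77 [  3.8 -18.7   5.7] [-0.1  0.1 12.8]
70 [  6.5 -28.1   5.7] [-0.1  0.1 19.8]
65 [  9.2 -34.5   5.8] [-0.1  0.1 24.8]
```

View pics/d.png

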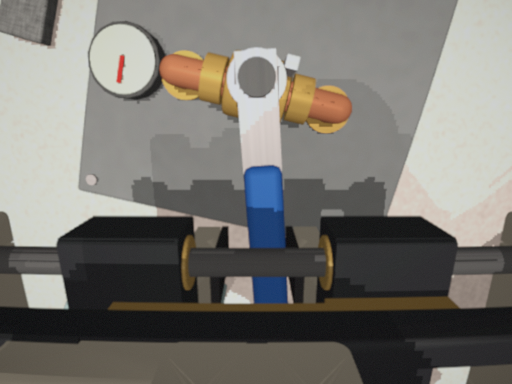

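The handle follows and lags a few degrees. The pipe runs from (185,72) to (330,107), so about 13° plus the lag remains. I'll finish gently while watching the force.

```bash
python3 -m inch '[0.65,1,-10,3,0,0,7,0.65,2.5,-18,4,0,0,13,0.65,2.5,-20,4,0,0,13,0.65,2.5,-22,4,0,0,13]' && python3 -m inch '[0.65,0,-2,0,0,0,0,0.65,0,-4,0,0,0,0]'
```

```text
clock: 4.05
tool_pos: [0.5771, 0.243, 0.2918]
orientation: [-180.0, 0.1, -102.7]
force: [-2.6, 1.1, 2.1]
opening: 0.0311
gripper_force: 1.4
clock: 4.25
tool_pos: [0.5811, 0.2421, 0.2911]
orientation: [-180.0, 0.1, -102.9]
force: [-2.7, 1.7, 1.1]
opening: 0.0307
gripper_force: 1.5
```

```bash
python3 -m inch '[0.65,0,-1.5,0,0,0,0,0.65,0,-3,0,0,0,0]' && python3 -m inch '[0.65,0,-1,0,0,0,0,0.65,0,-2,0,0,0,0]'
```

```text
clock: 4.45
tool_pos: [0.5827, 0.2417, 0.2908]
orientation: [179.8, 0.0, -103.0]
force: [-16.8, 9.3, 11.5]
opening: 0.0305
gripper_force: 9.8
clock: 4.65
tool_pos: [0.5833, 0.2417, 0.2907]
orientation: [179.7, -0.0, -103.0]
force: [-24.0, 11.4, 14.3]
opening: 0.031
gripper_force: 13.3
```

The force jumps, so the handle is at the stop. I'll back off to the middle of the cage, open slightly and check.

```bash
python3 -m inch '[0.65,0,3,0,0,0,0,0.65,0,7,0,0,0,0,0.4,0,7,0,0,0,0,0.4,0,7,0,0,0,0,0.4,0,7,0,0,0,0]';python3 - <<'E'
from h import *
s=ctrl.snapshot("wrist"); cv2.imwrite("pics/e.png",s["frame"][:,:,::-1])
E
```

```text
clock: 5.15
tool_pos: [0.5796, 0.242, 0.2906]
orientation: [-180.0, -0.0, -103.1]
force: [0.6, 0.8, 0.1]
opening: 0.0488
gripper_force: 0.0
```

View pics/e.png

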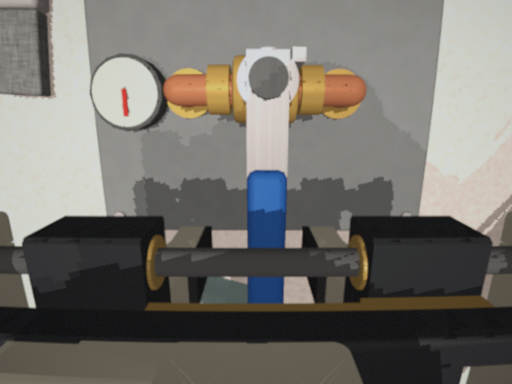

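The handle at (267,235) stands straight across the pipe at row 90, with the fingers clear on both sides. I'll lift off and verify.

```bash
python3 -m inch '[0.4,0,0,-30,0,0,0,0.4,0,0,-70,0,0,0,0.4,0,0,-115,0,0,0,0.4,0,0,-150,0,0,0,0.4,0,0,-150,0,0,0]';python3 -m inch '[0.4,0,0,0,0,0,0,0.4,0,0,0,0,0,0]'
python3 - <<'E'
from h import *
s=ctrl.snapshot("wrist"); 
for k in("blue_grip","blue_pivot","yellow_grip"): print(k,[(np.round(d["location"],4).tolist(),round(d["p"],2)) for d in ctrl.mark_of(s,k)[:1]])
t=ctrl.snapshot("scene")
cv2.imwrite("pics/f.png",cv2.resize(np.hstack([s["frame"],t["frame"]])[:,:,::-1],(800,300)))
E
```

```text
clock: 5.7
tool_pos: [0.5804, 0.2422, 0.447]
orientation: [-179.6, 0.4, -103.0]
force: [0.3, 0.4, -0.6]
opening: 0.0524
gripper_force: 0.0
clock: 5.9
tool_pos: [0.5791, 0.2419, 0.4394]
orientation: [179.9, -0.1, -103.1]
force: [-0.2, 0.1, 0.4]
opening: 0.0527
gripper_force: 0.0
blue_grip [([0.5746, 0.2394, 0.1319], 0.57)]
blue_pivot [([0.5606, 0.1604, 0.1294], 0.83)]
yellow_grip []
```

View pics/f.png

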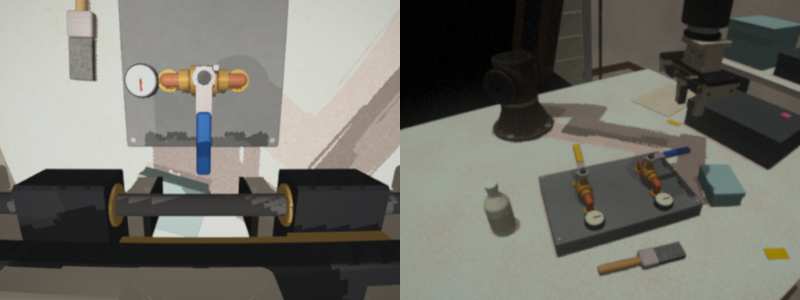

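The blue handle at (204,140) in the wrist view is at right angles to the pipe at row 80. In the scene view, the yellow handle at (578,155) and the bystanders are unmoved, and the gripper is clear.

```bash
python3 -c "
from plant import ctrl
print(ctrl.close_job())"
```

```text
the job is handed in; nothing more can be done
None
```

The blue valve is turned clockwise against its stop, with its handle straight across the pipe, and the gripper has let go and lifted clear; the yellow valve was left as it was, and the job is handed in.

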